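Fit the double lid on the tea tin and take away the outer lid

ROBOT

A 6-joint arm with a two-finger parallel gripper is mounted at the origin on a cart in front of the work surface, level with it; the furniture and walls round the work are solid. World frame = base frame: x ahead of the robot, y to its left, z up, the work surface at z = 0. Lengths are in m, angles in rad, forces in N, time in s.
With the tool pointing down it reaches from about 0.325 to 0.775 m from the base axis. Payload 9.3 kg.
Tool frame: the origin (TCP) lies at the very end of the fingers, on their centre line; the grasp point (between the pads) lies 19 mm behind it (r.hold_point_z is the distance from the TCP to the grasp point, in m); z points along the fingers, y is the line along which they close (so a half turn about z gives the same grasp; the last joint's range is limited). The gripper opens to 85 mm and grips with 20 to 120 N. Pads are 22 mm wide; open, the fingers measure 114 mm over their backs; the gripper's body (76 mm by 85 mm) begins 54 mm behind the grasp point. The pads swing forward as they close: fully open they stand 13 mm farther back than shut.
Start: joints at [-1.431, 0.259, 0.021, 1.334, 0, 1.418], TCP at [0.159, -0.527, 0.205] pointing down, gripper open.
Joint ranges: [-3.04, 3.04], [-0.91, 1.82], [-1.04, 1.36], [-1.92, 1.95], [-1.52, 1.45], [-3.14, 3.14]. Speed limits (rad/s): [2.22, 2.22, 2.79, 3.14, 3.14, 3.14].

INTERFACE

Orientations are given as a unit quaternion [w, x, y, z].
In Python, from rig import r, eyes gives the robot as it stands.
- The arm moves only by the tool servo_tool, never from a script. Its arguments are lists of equal length, an entry for each row: "fingers": the opening, from -1 (shut) to 1 (fully open); "xyz": the shift along the tool's x, y, z normalised to -1 to 1, where 1 is 0.15 m, a list of three; "delta_rot": the turn, a rotation vector about the tool's x, y, z normalised to -1 to 1, where 1 is pi/4 rad, a list of three. In form: {"fingers": [fingers, ...], "xyz": [[dx, dy, dz], ...], "delta_rot": [[wx, wy, wz], ...]}. A call has 1 to 10 rows; each row is the pose to reach, as a shift and turn from the pose commanded when the call began, along the tool's axes at that moment; what a row does not reach only later rows make up. A row lasts 1/12 s, in which the tool goes at most 41.7 mm and 7.16 degrees, less where a joint would pass 70% of its speed; a pose out of reach is approached as far as the arm can. A call with a number of a shift or a turn outside -1 to 1 is refused whole. A call with a gripper value outside its range is refused whole. The fingers move at their own pace and stop on an object; "newtons" is the grip in N (left out, the last holds). Time passes only in rows, so rows that repeat a pose let the fingers close. It gives the time, the measured TCP pose, the force, the opening and the grip force at its end, in the units of the state.
- r.observe(): the state, without advancing time (a new reading comes with each control period).
- eyes.get_image(name): name is "scene" or "top"; returns the picture (400x640x3 uint8, red, green, blue); there is no depth.
- eyes.calibration(name): a dict with "fx", "fy", "cx", "cy" (pixels), "distortion" ([k1, k2, p1, p2, k3] as OpenCV has them; the pictures are not rectified), "R" (3x3) and "t" (3): a world point X has camera coordinates R X + t. Camera axes: x right, y down, z forward; pixel columns grow to the right and rows downward; lengths in m; the calibration is good to about 2 mm. A picture is of the moment at which its call begins. calibration takes no time and is no camera call.
- r.finish_job(): hands the job in; it is judged then, once.
Trained networks look in the newest picture that a camera, given by its name, has taken for a name from the list of things; names that differ only in an ending like _2 or _b are one class to them, and where a whole thing is asked for, a point or a joint stands for the part that bears it (a point fixed in the world has none). Each returns a list of dicts, best first, with "confidence" (0 to 1); they miss things now and then, are a little off and sometimes report something else, mostly with a low value. They report only what shows in the picture. A call takes as long as a camera call.
- eyes.look_for(query, camera): "position" ([x, y, z] in m, in world coordinates, good to about 4 mm: the middle of the surface that is visible of it).
- eyes.outline_of(query, camera): "pixels" (400x640 bool, what is visible of it).
- eyes.pinpoint(query, camera): "position" ([x, y, z] in m, in world coordinates, good to about 4 mm: a listed point, or the origin of a listed thing).
The state is a dict: "time_s": time; "qpos": joint angles; "joint_velocities": joint speeds; "effort": joint torques, N m; "eef_pos": TCP position; "tool_rot": TCP orientation; "ft_force": force on the tool from outside, world axes, zero at the start; "moment": the same for the moment, N m; "width": opening from 0.0 (shut) to 1.0 (fully open); "grasp_force": force on a finger pad.
Only numpy, scipy, OpenCV 4.12 (cv2) and the standard library are available. Lean on these libraries where they do the work, as an engineer would, in place of code of your own. Each camera call takes 0.05 s, during which the arm holds its last target. There are 200 camera calls.

TASK

Pick up the double lid by its black handle with the handle still locked, and lower it onto the open square tea tin until the brass inner lid sits fully down in the tin's mouth; do not drop it. Then turn the handle its quarter turn anticlockwise to unlock the lids and lift the grey outer lid alone straight up, about 10 cm clear, with the inner lid staying fully seated in the tin. Finish while holding the outer lid level and still above the tin, and leave the tin and the things around it standing where they are.

Things in the scene. Friction and masses are not known exactly. Their poses are not given: they have to be found in the camera images.
- tin: Open square tea tin, dark red, steel bands, loose, 1.3 kg, upright. Outside 112 x 112 mm, 90 high, walls 6 mm (mouth 100 x 100 mm). Origin: centre of the underside; x, y along the sides, z up. The square lids fit in any of four directions, sides parallel to the tin's, and cannot turn once seated.
- inner_lid: Brass lid, 0.13 kg, nested under the outer lid, standing with it on the worktop. Flange 116 mm square, 8 thick, rests on the tin's rim; plug below it 18 mm deep, tapering from 92 to 80 mm wide, enters the mouth. Slot in the flange: 28 (x) by 56 mm (y). Origin: centre of the plug's underside; x, y along the sides. Fully seated: origin 72 mm above the tin's origin.
- outer_lid: Grey cap over the inner lid, 126 mm square, 5 mm thick, with a 5.5 mm skirt round the flange (2 mm play each side), 0.25 kg with handle. It lies on the flange. Origin: centre of the plate's underside, 26 mm above the inner lid's origin; x, y along the sides, z up. On top a red dot at +x marks locked, a green dot at +y open.
- handle (a joint): Quarter-turn handle on the outer lid: 0 locked (copper end to the red dot), 1.57 open, a stop (green dot); grows anticlockwise from above; starts under 0.15; friction 0.04 N m, stays where left. Its crossbar under the lid, parallel to the bar, 44 x 12 x 5 mm, carries the inner lid when locked (2 mm vertical play) and passes out through the slot from about 1.35 on.
- handle_grip (a point): Grip point in the black upright handle bar: bar 50 mm long (x of this point), 14 wide (y), 34 high (9 to 43 mm above the outer lid's origin). It lies on the upright turning axis, 32 mm above the outer lid's origin, and turns with the handle. A copper stripe on top marks the +x end.
- tea_infuser: Bystander: ball tea infuser on a foot, steel, 46 mm wide, 79 mm high. Origin: centre of the underside.
- salt_shaker: Bystander: white shaker, 39 mm wide, 70 mm high. Origin: centre of the underside.
- egg_cup: Bystander: little polished cup, 43 mm wide, 40 mm high. Origin: centre of the underside.
- ribbon_spool: Bystander: spool of cream ribbon lying flat, 72 x 104 x 20 mm. Origin: centre of the underside.

How it is judged:
On the way, in this order (a step that is already met when the one before it is completed fails the run):
1. both lids are down on the tin, the inner lid fully seated in its mouth, the handle still locked (z of inner_lid in the frame of tin between 0.067 and 0.0765 m and horizontal distance between inner_lid and tin below 0.009 m and angle between inner_lid's own z axis and vertical below 0.06 rad and z of outer_lid in the frame of tin below 0.103 m and value of joint handle below 0.6 rad), for 0.2 s.
2. the handle is turned open with the lids still down on the tin (z of inner_lid in the frame of tin between 0.067 and 0.0765 m and horizontal distance between inner_lid and tin below 0.009 m and angle between inner_lid's own z axis and vertical below 0.06 rad and z of outer_lid in the frame of tin below 0.106 m and value of joint handle above 1.25 rad), for 0.1 s.
3. the outer lid is lifted clear and the inner lid stays seated (z of inner_lid in the frame of tin between 0.067 and 0.0765 m and horizontal distance between inner_lid and tin below 0.009 m and angle between inner_lid's own z axis and vertical below 0.06 rad and z of outer_lid in the frame of tin above 0.148 m), for 0.2 s.
At the end, for the whole second after the job is handed in: Inner lid seated (rim gap under 4.5 mm, level within 0.06 rad, centred within 9 mm); gripper holds the outer lid still, level within 0.2 rad, 50 mm or more above its seat, under 0.30 m high, within 80 mm of the tin's axis, touching neither inner lid nor tin; tin upright (all of step 3 and height (world z) of outer_lid below 0.3 m and horizontal distance between outer_lid and tin below 0.08 m and angle between outer_lid's own z axis and vertical below 0.2 rad and linear speed of each of outer_lid, inner_lid below 0.03 m/s and contact force between the fingers and outer_lid above 1 N and contact force between outer_lid and inner_lid below 0.2 N and contact force between outer_lid and tin below 0.2 N and angle between tin's own z axis and vertical below 0.05 rad); the arm keeps its last pose, push and grip.
It fails at once if the handle is turned toward open (past 0.8 rad) while the inner lid is not seated in the tin, or the inner lid rises off its seat once the handle is open (value of joint handle above 0.8 rad and (z of inner_lid in the frame of tin above 0.082 m or z of inner_lid in the frame of tin below 0.06 m or horizontal distance between inner_lid and tin above 0.02 m)).
It fails at once if the lid is let go in the air (more than 15 mm above its seat) (z of outer_lid in the frame of tin above 0.113 m and contact force between the fingers and outer_lid below 0.05 N).
It fails at once if the tin is pushed more than 40 mm or tipped (distance of tin from where it was at the start of the episode above 0.04 m or angle between tin's own z axis and vertical above 0.3 rad).
It fails at once if a thing standing around is knocked over or pushed more than 30 mm (distance of any of tea_infuser, salt_shaker, egg_cup, ribbon_spool from where it was at the start of the episode above 0.03 m or angle between any of tea_infuser, salt_shaker, egg_cup, ribbon_spool's own z axis and vertical above 0.5 rad).
It also fails if it takes over 53 s, if anything falls off the work surface, if the arm or the gripper's body presses on something with over 40 N, if the wrist force passes 120 N, or if a joint passes its speed limit or range.

## Working session

There is one attempt and no reset: what is moved stays moved. The work goes in short steps, Python scripts to look and compute and a tool call to move; the robot and the scene stay as the last step left them, time stands still between calls to the robot, and variables do not carry over. Pictures are saved under pics/ and viewed, at most 13 in all, crops included, and the job is handed in when it is done.

Besides the shell and the picture viewer there is one more tool, called after "Call:" as name(argument=value, ...) on one line, values as JSON. servo_tool: Moves the arm, as the interface text tells. Its arguments: {"type":"object","properties":{"fingers":{"type":"array"},"xyz":{"type":"array"},"delta_rot":{"type":"array"},"newtons":{"type":"number"}},"required":["fingers","xyz","delta_rot"]}

```bash
mkdir -p pics
python3 - <<'E'
from rig import r, eyes
import cv2,numpy as np
for c in("scene","top"):
    im=eyes.get_image(c); cv2.imwrite(f"pics/{c}0.png",im[:,:,::-1])
    k=eyes.calibration(c); print(c,k["fx"],np.round(-k["R"].T@k["t"],3),k["distortion"])
    for n in("tin","inner_lid","outer_lid","handle_grip","tea_infuser","salt_shaker","egg_cup","ribbon_spool"):
        print(n,[(np.round(d["position"],3).tolist(),round(d["confidence"],2)) for d in eyes.pinpoint(n,c)[:2]])
print(r.observe(), r.hold_point_z)
E
```

```text
scene 396.91824328344086 [-0.061  0.486  0.614] [-0.01730901  0.          0.          0.          0.        ]
tin [([0.49, 0.117, 0.002], 0.62)]
inner_lid []
outer_lid [([0.48, -0.159, 0.025], 0.57)]
handle_grip [([0.482, -0.16, 0.056], 0.81)]
tea_infuser [([0.759, 0.078, -0.002], 0.72)]
salt_shaker [([0.695, -0.075, 0.001], 0.51)]
egg_cup [([0.494, 0.349, 0.002], 0.55), ([0.697, -0.075, -0.0], 0.26)]
ribbon_spool [([0.524, -0.364, -0.001], 0.78), ([0.758, 0.078, 0.0], 0.67)]
top 404.91331349353294 [ 0.492 -0.005  1.068] [-0.06626675  0.          0.          0.          0.        ]
tin [([0.493, 0.116, 0.005], 0.64), ([0.48, -0.163, 0.023], 0.24)]
inner_lid [([0.756, 0.077, -0.001], 0.56)]
outer_lid [([0.482, -0.161, 0.024], 0.81)]
handle_grip [([0.481, -0.159, 0.061], 0.72), ([0.489, 0.116, -0.0], 0.65)]
tea_infuser [([0.757, 0.073, 0.004], 0.8)]
salt_shaker [([0.701, -0.074, -0.002], 0.54)]
egg_cup [([0.497, 0.35, -0.001], 0.6)]
ribbon_spool [([0.528, -0.365, -0.0], 0.76)]
{'time_s': 0.9, 'qpos': array([-1.43062141e+00,  2.58586886e-01,  2.14865020e-02,  1.33370131e+00,
        2.44184650e-05,  1.41821590e+00]), 'joint_velocities': array([ 0.00044227, -0.00123561, -0.00024723,  0.00016903, -0.00022046,
       -0.00148316]), 'effort': array([-4.43242068e-03, -5.55374908e+01,  3.44730091e+01,  1.56051829e-03,
       -2.76163075e-05,  1.70403570e-05]), 'eef_pos': array([ 0.15873728, -0.52658472,  0.20518053]), 'tool_rot': array([-2.60912096e-06,  9.89305903e-01,  1.45855511e-01,  1.22256513e-05]), 'ft_force': array([-0.33460019, -0.51872521, -0.66670353]), 'moment': array([-0.03943961, -0.02342496,  0.03386508]), 'grasp_force': 0.0, 'width': 1.0039854425906174} 0.0187
```

Run:
```python
import cv2
a=cv2.imread("pics/top0.png"); cv2.imwrite("pics/t1.png",cv2.resize(a[100:300,220:420] if 0 else a,(800,500),interpolation=cv2.INTER_CUBIC))
```

```text
(no output)
```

View pics/t1.png

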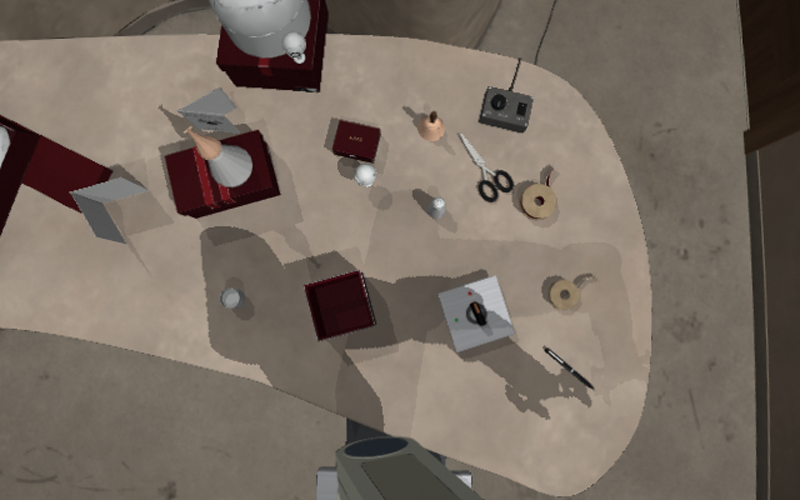

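View pics/scene0.png

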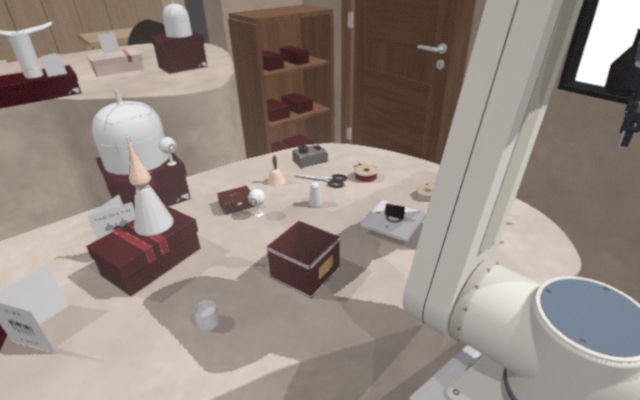

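The top view shows the tin at about (340,305) and the lid at (477,314). The red dot is at (470,293), so the handle points up in the picture, roughly world +x. Next I'll fit the box outlines precisely.

```bash
cat > fit.py <<'E'
from rig import r, eyes
import cv2, numpy as np
from scipy.optimize import minimize
def proj(X,k):
    K=np.array([[k["fx"],0,k["cx"]],[0,k["fy"],k["cy"]],[0,0,1.]])
    return cv2.projectPoints(np.float64(X),cv2.Rodrigues(k["R"])[0],k["t"],K,np.float64(k["distortion"]))[0][:,0]
def unproj(p,k,z):
    K=np.array([[k["fx"],0,k["cx"]],[0,k["fy"],k["cy"]],[0,0,1.]])
    u=cv2.undistortPoints(np.float64(p).reshape(-1,1,2),K,np.float64(k["distortion"]))[:,0]
    d=np.c_[u,np.ones(len(u))]@k["R"]; o=-k["R"].T@k["t"]
    return o+d*((z-o[2])/d[:,2])[:,None]
def fitbox(masks,half,z0,z1,x0):
    S=8
    def cost(p):
        c,s=np.cos(p[2]),np.sin(p[2]); e=0
        X=[[p[0]+half*(c*a-s*b),p[1]+half*(s*a+c*b),z] for a in(-1,1) for b in(-1,1) for z in(z0,z1)]
        for cam,m in masks.items():
            q=proj(X,eyes.calibration(cam))
            h=cv2.convexHull(np.float32(q))
            M=np.zeros((400*4,640*4),np.uint8); cv2.fillConvexPoly(M,np.int32(np.round((h*4+1.5)*16)),1,cv2.LINE_8,4)
            f=cv2.resize(M.astype(np.float32),(640,400),interpolation=cv2.INTER_AREA)
            e+=np.abs(f-m).sum()/m.sum()
        return e
    best=min((minimize(cost,[*x0[:2],y],method="Nelder-Mead",options=dict(initial_simplex=[[x0[0],x0[1],y],[x0[0]+.006,x0[1],y],[x0[0],x0[1]+.006,y],[x0[0],x0[1],y+.12]],xatol=1e-4,fatol=1e-4)) for y in x0[2]),key=lambda o:o.fun)
    return best.x.round(4),round(best.fun,3)
E
python3 - <<'E'
from fit import *
def mask(n,c): return eyes.outline_of(n,c)[0]["pixels"].astype(np.float32)
ims={c:eyes.get_image(c) for c in("top","scene")}
t={c:mask("tin",c) for c in ims}
Y=(.05,.3,.5)
for c in t: print("tin",c,fitbox({c:t[c]},.056,0,.09,(.49,.116,Y)))
o=mask("outer_lid","top"); o=cv2.morphologyEx(o,cv2.MORPH_CLOSE,np.ones((15,15)))
print("lid",fitbox({"top":o},.063,.0205,.031,(.481,-.16,Y)))
h=eyes.outline_of("handle_grip","top")
for d in h:
    p=np.argwhere(d["pixels"])[:,::-1]; print(d["confidence"],len(p),p.mean(0))
k=eyes.calibration("top")
# red/green dots, copper, dark
im=ims["top"].astype(int); R,G,B=im[...,0],im[...,1],im[...,2]
q=unproj(np.argwhere(np.ones((400,640)))[:,::-1],k,.031).reshape(400,640,3)
near=np.hypot(q[...,0]-.481,q[...,1]+.16)<.075
for n,m,z in(("red",(R>G+50)&(np.abs(G-B)<25),.031),("green",(G>R+20),.031),("copper",(R>B+40)&(G>B+10),.069),("dark",(R<60),.05)):
    p=np.argwhere(m&near)[:,::-1]
    if len(p): print(n,len(p),p.mean(0).round(1),unproj(p,k,z).mean(0).round(4))
c=ims["top"][210:290,340:420,::-1]; cv2.imwrite("pics/c1.png",cv2.resize(c,(560,560),interpolation=cv2.INTER_NEAREST))
E
```

```text
tin top (array([0.4902, 0.1161, 0.2869]), np.float64(0.038))
tin scene (array([0.4907, 0.1144, 0.2949]), np.float64(0.017))
lid (array([ 0.4819, -0.158 ,  0.3363]), np.float64(0.055))
0.43 152 [381.96710526 251.25      ]
red 4 [375.5 234.5] [ 0.5219 -0.1436  0.031 ]
green 9 [364.9 255.7] [ 0.4674 -0.1173  0.031 ]
copper 16 [381.1 246.1] [ 0.4926 -0.1528  0.069 ]
dark 188 [381.1 251.3] [ 0.4797 -0.1556  0.05  ]
```

View pics/c1.png

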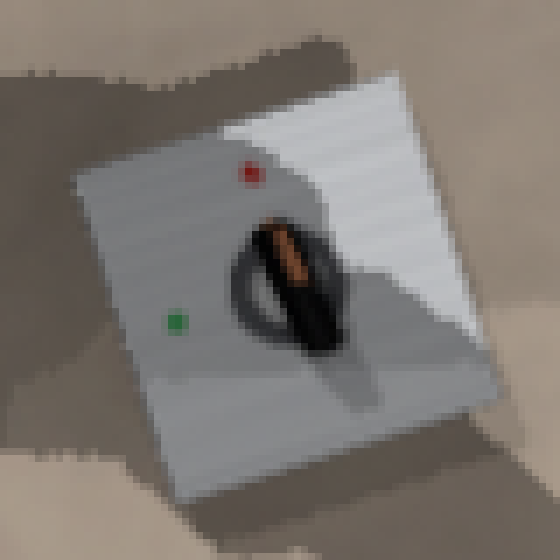

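Call:
servo_tool(fingers=[1, 1, 1, 1, 1, 1], xyz=[[0.23, -0.145, 0], [0.46, -0.29, 0], [0.69, -0.435, 0], [0.92, -0.578, 0], [0.92, -0.578, 0], [0.92, -0.578, 0]], delta_rot=[[0, 0, 0], [0, 0, 0], [0, 0, 0], [0, 0, 0], [0, 0, 0], [0, 0, 0]])

```text
time_s: 1.7
eef_pos: [0.2672, -0.4023, 0.2057]
tool_rot: [0.0, 0.989, 0.148, 0.0]
ft_force: [0.2, -0.5, -0.5]
width: 1.0
grasp_force: 0.0
```

Call:
servo_tool(fingers=[1, 1, 1, 1, 1, 1], xyz=[[0.23, -0.145, 0], [0.46, -0.29, 0], [0.69, -0.435, 0], [0.92, -0.578, 0], [0.92, -0.578, 0], [0.92, -0.578, 0]], delta_rot=[[0, 0, 0], [0, 0, 0], [0, 0, 0], [0, 0, 0], [0, 0, 0], [0, 0, 0]])

```text
time_s: 2.2
eef_pos: [0.3738, -0.2803, 0.2052]
tool_rot: [0.0, 0.989, 0.147, -0.0]
ft_force: [0.3, 0.2, 0.0]
width: 1.003
grasp_force: 0.0
```

Call:
servo_tool(fingers=[1, 1, 1, 1, 1, 1, 1, 1], xyz=[[0.23, -0.145, 0], [0.46, -0.29, 0.1], [0.69, -0.435, 0.2], [0.92, -0.578, 0.3], [0.92, -0.578, 0.35], [0.92, -0.578, 0.35], [0.92, -0.578, 0.35], [0.92, -0.578, 0.35]], delta_rot=[[0, 0, 0], [0, 0, -0.05], [0, 0, -0.1], [0, 0, -0.149], [0, 0, -0.149], [0, 0, -0.149], [0, 0, -0.149], [0, 0, -0.149]])

```text
time_s: 2.87
eef_pos: [0.4796, -0.16, 0.1532]
tool_rot: [0.0, 0.979, 0.202, 0.0]
ft_force: [-1.0, -0.3, 0.3]
width: 1.0
grasp_force: 0.0
```

```bash
cat > go.py <<'E'
from fit import *
from scipy.spatial.transform import Rotation as Ro
def st():
    s=r.observe(); R=Ro.from_quat(s["tool_rot"],scalar_first=True)
    x=R.apply([1,0,0]); z=R.apply([0,0,1])
    print("t",round(s["time_s"],2),"pos",s["eef_pos"].round(4),"yaw",round(np.arctan2(x[1],x[0]),3),"z",z.round(3),"q",s["qpos"].round(2),"F",s["ft_force"].round(1),"w",round(s["width"],3),"g",round(s["grasp_force"],1))
    return s,R
def to(p,yaw):
    s,R=st(); x=R.apply([1,0,0]); c=np.arctan2(x[1],x[0])
    print("shift",(R.inv().apply(np.array(p)-s["eef_pos"])/.15).round(3),"rot",(R.inv()*Ro.from_euler("z",yaw)*Ro.from_euler("x",np.pi)).as_rotvec().round(4)/(np.pi/4))
E
python3 - <<'E'
from go import *
to((.481,-.158,.042),.41)
im=eyes.get_image("scene")
for c in("scene",):
    for n in("handle_grip",): print([(np.round(d["position"],3),d["confidence"]) for d in eyes.pinpoint(n,c)])
cv2.imwrite("pics/s2.png",cv2.resize(im[130:300,320:480,::-1],(640,680))[:600])
k=eyes.calibration("top"); print(unproj([(382.4,250.2)],k,.069))
E
```

```text
t 2.87 pos [ 0.4796 -0.16    0.1532] yaw 0.407 z [ 0.    -0.001 -1.   ] q [-0.49  0.2  -0.19  1.18 -0.    2.25] F [-1.  -0.3  0.3] w 1.0 g 0.0
shift [ 0.014 -0.009  0.741] rot [ 0.00076394  0.00012732 -0.00343775]
[(array([ 0.482, -0.163,  0.057]), 0.73)]
[[ 0.48274173 -0.15604568  0.069     ]]
```

Call:
servo_tool(fingers=[1, 1, 1, 1, 1, 1, 1, 1], xyz=[[0.01, -0.01, 0.15], [0.014, -0.01, 0.3], [0.014, -0.01, 0.45], [0.014, -0.01, 0.55], [0.014, -0.01, 0.65], [0.014, -0.01, 0.74], [0.014, -0.01, 0.74], [0.014, -0.01, 0.74]], delta_rot=[[0, 0, 0], [0, 0, 0], [0, 0, 0], [0, 0, 0], [0, 0, 0], [0, 0, 0], [0, 0, 0], [0, 0, 0]])

```text
time_s: 3.63
eef_pos: [0.481, -0.1567, 0.042]
tool_rot: [-0.0, 0.979, 0.203, -0.0]
ft_force: [0.0, -0.1, 0.3]
width: 0.999
grasp_force: 0.0
```

Call:
servo_tool(fingers=[0, -0.4, -0.7, -1, -1, -1, -1, -1, -1, -1], xyz=[[0, 0, 0], [0, 0, 0], [0, 0, 0], [0, 0, 0], [0, 0, 0], [0, 0, 0], [0, 0, 0], [0, 0, 0], [0, 0, 0], [0, 0, 0]], delta_rot=[[0, 0, 0], [0, 0, 0], [0, 0, 0], [0, 0, 0], [0, 0, 0], [0, 0, 0], [0, 0, 0], [0, 0, 0], [0, 0, 0], [0, 0, 0]], newtons=60)

```text
time_s: 4.47
eef_pos: [0.4814, -0.1552, 0.0424]
tool_rot: [-0.0, 0.979, 0.204, 0.0]
ft_force: [-3.2, 4.7, 10.2]
width: -0.0
grasp_force: 5.1
```

Run:
```python
from go import *
st()
```

```text
t 4.47 pos [ 0.4814 -0.1552  0.0424] yaw 0.41 z [ 0.001  0.001 -1.   ] q [-0.48  0.29 -0.38  0.91  0.    2.25] F [-3.2  4.7 10.2] w -0.0 g 5.1
```

Run:
```python
from go import *
a=eyes.get_image("scene")[150:270,330:490,::-1]; b=eyes.get_image("top")[180:300,310:470,::-1]
cv2.imwrite("pics/m3.png",np.vstack([cv2.resize(v,(400,300),interpolation=cv2.INTER_CUBIC) for v in(a,b)]))
print([(np.round(d["position"],3),d["confidence"]) for d in eyes.pinpoint("outer_lid","scene")])
```

```text
[(array([ 0.478, -0.158,  0.024]), 0.78)]
```

View pics/m3.png

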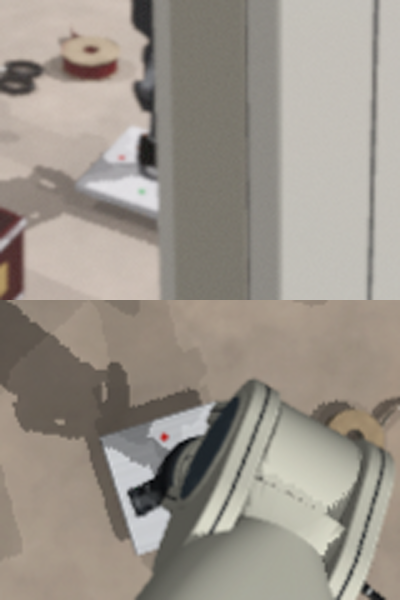

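The arm hides the grasp in both views: the lid corner shows at (165,437) in the lower panel, but the bar doesn't. I'll wait a few rows and read the grip again.

Call:
servo_tool(fingers=[-1, -1, -1, -1], xyz=[[0, 0, 0], [0, 0, 0], [0, 0, 0], [0, 0, 0]], delta_rot=[[0, 0, 0], [0, 0, 0], [0, 0, 0], [0, 0, 0]], newtons=60)

```text
time_s: 4.95
eef_pos: [0.4814, -0.1552, 0.0424]
tool_rot: [-0.0, 0.979, 0.204, 0.0]
ft_force: [-2.4, 4.5, 10.0]
width: -0.005
grasp_force: 5.2
```

Call:
servo_tool(fingers=[-1, -1, -1, -1, -1], xyz=[[0, 0, -0.02], [0, 0, -0.04], [0, 0, -0.06], [0, 0, -0.06], [0, 0, -0.06]], delta_rot=[[0, 0, 0], [0, 0, 0], [0, 0, 0], [0, 0, 0], [0, 0, 0]])

```text
time_s: 5.37
eef_pos: [0.4815, -0.156, 0.0508]
tool_rot: [0.0, 0.979, 0.203, 0.0]
ft_force: [0.1, -0.6, -0.3]
width: 0.003
grasp_force: 0.0
```

Run:
```python
from go import *
st()
b=eyes.get_image("scene")
print([(np.round(d["position"],3),d["confidence"]) for n in("outer_lid","handle_grip") for d in eyes.pinpoint(n,"scene")])
```

```text
t 5.37 pos [ 0.4815 -0.156   0.0508] yaw 0.41 z [ 0. -0. -1.] q [-0.48  0.28 -0.36  0.93 -0.    2.25] F [ 0.1 -0.6 -0.3] w 0.003 g 0.0
[(array([ 0.481, -0.159,  0.027]), 0.74), (array([ 0.694, -0.077, -0.001]), 0.62), (array([ 0.483, -0.163,  0.057]), 0.5)]
```

Call:
servo_tool(fingers=[-1, -1, -1, -1, -1, -1], xyz=[[0, 0, -0.15], [0, 0, -0.3], [0, 0, -0.4], [0, 0, -0.4], [0, 0, -0.4], [0, 0, -0.4]], delta_rot=[[0, 0, 0], [0, 0, 0], [0, 0, 0], [0, 0, 0], [0, 0, 0], [0, 0, 0]])

```text
time_s: 6.02
eef_pos: [0.481, -0.1556, 0.1099]
tool_rot: [-0.0, 0.979, 0.203, -0.0]
ft_force: [0.6, 0.3, -0.6]
width: 0.002
grasp_force: 0.0
```

Run:
```python
from go import *
s,R=st()
out=[]
for c,(u,v) in(("scene",(340,110)),("top",(320,180))):
    im=np.ascontiguousarray(eyes.get_image(c)[v:v+120,u:u+160,::-1]); k=eyes.calibration(c)
    im=cv2.resize(im,(400,300),interpolation=cv2.INTER_CUBIC)
    p=proj([s["eef_pos"],[.482,-.158,.058]],k); print(c,p.round(1))
    for q,col in zip(p,((0,255,0),(255,0,255))): cv2.circle(im,tuple(np.int32((q-(u,v))*2.5+1)),3,col,1)
    out.append(im)
cv2.imwrite("pics/m4.png",np.vstack(out))
print([(np.round(d["position"],3),d["confidence"]) for c in("scene","top") for n in("outer_lid","handle_grip") for d in eyes.pinpoint(n,c)])
```

```text
t 6.02 pos [ 0.481  -0.1556  0.1099] yaw 0.41 z [-0.001  0.    -1.   ] q [-0.48  0.23 -0.26  1.08  0.    2.25] F [ 0.6  0.3 -0.6] w 0.002 g 0.0
scene [[394.7 191.5]
 [393.5 208.7]]
top [[384.8 251.2]
 [382.5 250.5]]
[(array([ 0.483, -0.157,  0.025]), 0.66), (array([ 0.483, -0.163,  0.055]), 0.67), (array([0.493, 0.118, 0.004]), 0.47), (array([ 0.482, -0.162,  0.026]), 0.66), (array([0.49 , 0.114, 0.005]), 0.38), (array([ 0.481, -0.158,  0.059]), 0.37)]
```

View pics/m4.png

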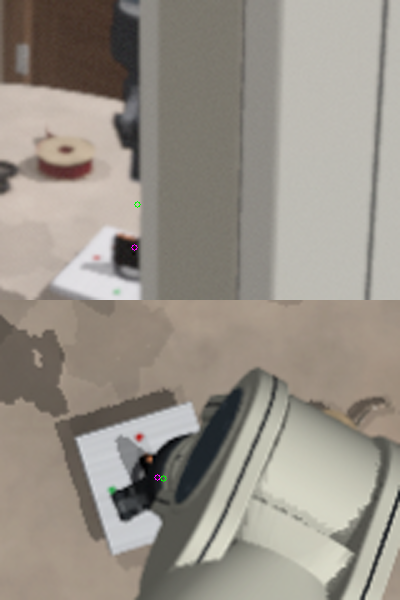

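In the upper panel the fingertips end near (136,178), but the reported TCP projects to (137,204). That puts the real tips about 3 cm above the reported TCP, which fits the shut fingers having pressed on top of the bar. I'll move to open space where both cameras can see the tips and measure the offset.

Call:
servo_tool(fingers=[-1, -1, -1, -1, -1, -1, -1, -1], xyz=[[0, 0, -0.2], [0.1, -0.2, -0.4], [0.2, -0.4, -0.6], [0.3, -0.6, -0.6], [0.415, -0.8, -0.6], [0.415, -0.95, -0.6], [0.415, -0.95, -0.6], [0.415, -0.95, -0.6]], delta_rot=[[0, 0, 0], [0, 0, 0], [0, 0, 0], [0, 0, 0], [0, 0, 0], [0, 0, 0], [0, 0, 0], [0, 0, 0]])

```text
time_s: 6.98
eef_pos: [0.4815, 0.0007, 0.2007]
tool_rot: [0.0, 0.979, 0.205, 0.0]
ft_force: [-0.9, -0.9, 0.4]
width: -0.003
grasp_force: 0.0
```

Run:
```python
from go import *
s,R=st()
out=[]
for c in("scene","top"):
    k=eyes.calibration(c); p=proj([s["eef_pos"]],k)[0]; u,v=np.int32(p)-(40,40); print(c,p.round(1),u,v)
    im=np.ascontiguousarray(eyes.get_image(c)[v:v+75,u:u+80,::-1])
    im=cv2.resize(im,(400,375),interpolation=cv2.INTER_CUBIC)
    cv2.circle(im,tuple(np.int32((p-(u,v))*5+2)),3,(0,255,0),1)
    out.append(im)
cv2.imwrite("pics/m5.png",np.hstack(out))
```

```text
t 6.98 pos [0.4815 0.0007 0.2007] yaw 0.412 z [ 0. -0. -1.] q [-0.17  0.14 -0.14  1.29 -0.    2.56] F [-0.9 -0.9  0.4] w -0.003 g 0.0
scene [346.7 179.6] 306 139
top [318.2 249.8] 278 209
```

View pics/m5.png

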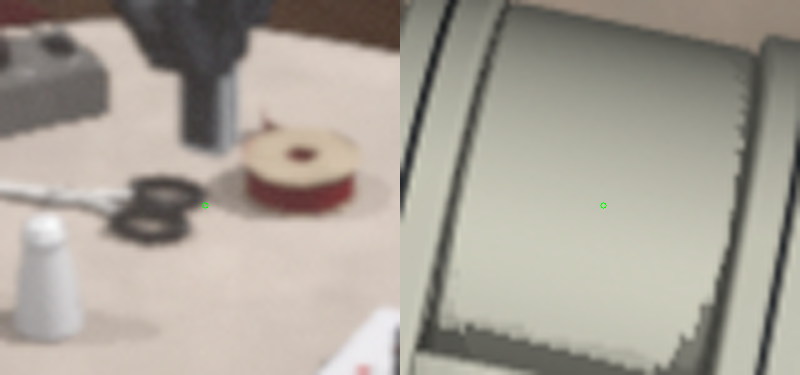

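The scene view shows the shut tips at crop (208,150), directly above the projected TCP at (205,205). I'll convert that to a height.

Run:
```python
from go import *
k=eyes.calibration("scene"); p=np.array([.4815,.0007,.2007])
for dz in(.02,.025,.03,.035): print(dz,proj([p+[0,0,dz]],k))
for d in([.01,0,.027],[0,.01,.027],[0.02,-.02,.027]): print(d,proj([p+d],k))
print(unproj([(347.4,168.8)],k,.2277))
k=eyes.calibration("scene");print(proj([[.4810,-.1556,.1099+.027]],k), (340+136/2.5,110+178/2.5))
```

```text
0.02 [[346.77480234 171.21334455]]
0.025 [[346.80012327 169.08256036]]
0.03 [[346.8255845  166.93795452]]
0.035 [[346.85118709 164.77939868]]
[0.01, 0, 0.027] [[343.62387541 166.51985572]]
[0, 0.01, 0.027] [[343.15599609 169.72572421]]
[0.02, -0.02, 0.027] [[347.62408617 161.98683372]]
[[0.47882298 0.00144855 0.2277    ]]
[[395.55449567 181.81167673]] (394.4, 181.2)
```

The real tips sit about 26 mm above the reported TCP, with no noticeable sideways error. I'll regrasp with that correction and approach the bar with the fingers open.

Call:
servo_tool(fingers=[1, 1, 1, 1, 1, 1, 1, 1], xyz=[[-0.07, 0.16, 0], [-0.14, 0.32, 0], [-0.21, 0.48, 0.1], [-0.28, 0.65, 0.2], [-0.36, 0.8, 0.3], [-0.425, 0.97, 0.4], [-0.425, 0.97, 0.4], [-0.425, 0.97, 0.4]], delta_rot=[[0, 0, 0], [0, 0, 0], [0, 0, 0], [0, 0, 0], [0, 0, 0], [0, 0, 0], [0, 0, 0], [0, 0, 0]])

```text
time_s: 7.75
eef_pos: [0.4805, -0.1614, 0.1395]
tool_rot: [-0.001, 0.98, 0.201, -0.001]
ft_force: [0.6, -0.0, 1.5]
width: 1.0
grasp_force: 0.0
```

Run:
```python
from go import *
to((.481,-.158,.016),.41)
eyes.get_image("scene");print([(np.round(d["position"],3),d["confidence"]) for d in eyes.pinpoint("handle_grip","scene")])
```

```text
t 7.75 pos [ 0.4805 -0.1614  0.1395] yaw 0.406 z [-0.002  0.001 -1.   ] q [-0.49  0.22 -0.21  1.15 -0.    2.25] F [ 0.6 -0.   1.5] w 1.0 g 0.0
shift [ 0.013 -0.018  0.823] rot [-0.00229183  0.00190986 -0.00560225]
[(array([ 0.481, -0.164,  0.056]), 0.62)]
```

Call:
servo_tool(fingers=[1, 1, 1, 1, 1, 1, 1, 1, 1], xyz=[[0, 0, 0.15], [0, 0, 0.3], [0, 0, 0.45], [0, 0, 0.55], [0, 0, 0.65], [0, 0, 0.75], [0, 0, 0.82], [0, 0, 0.82], [0, 0, 0.82]], delta_rot=[[0, 0, 0], [0, 0, 0], [0, 0, 0], [0, 0, 0], [0, 0, 0], [0, 0, 0], [0, 0, 0], [0, 0, 0], [0, 0, 0]])

```text
time_s: 8.6
eef_pos: [0.4814, -0.1587, 0.0181]
tool_rot: [-0.0, 0.979, 0.204, 0.0]
ft_force: [-0.4, 0.2, 0.3]
width: 1.0
grasp_force: 0.0
```

Call:
servo_tool(fingers=[0, -0.4, -0.7, -1, -1, -1, -1, -1, -1, -1], xyz=[[0, 0, 0], [0, 0, 0], [0, 0, 0], [0, 0, 0], [0, 0, 0], [0, 0, 0], [0, 0, 0], [0, 0, 0], [0, 0, 0], [0, 0, 0]], delta_rot=[[0, 0, 0], [0, 0, 0], [0, 0, 0], [0, 0, 0], [0, 0, 0], [0, 0, 0], [0, 0, 0], [0, 0, 0], [0, 0, 0], [0, 0, 0]], newtons=60)

```text
time_s: 9.43
eef_pos: [0.4812, -0.1591, 0.018]
tool_rot: [-0.0, 0.979, 0.203, 0.0]
ft_force: [-1.5, 1.8, 5.4]
width: 0.15
grasp_force: 59.4
```

Call:
servo_tool(fingers=[-1, -1, -1, -1, -1, -1, -1, -1, -1, -1], xyz=[[0, 0, -0.03], [0, 0, -0.08], [0, 0, -0.16], [0, 0, -0.26], [0, 0, -0.38], [0, 0, -0.5], [0, 0, -0.62], [0, 0, -0.74], [0, 0, -0.84], [0, 0, -0.9]], delta_rot=[[0, 0, 0], [0, 0, 0], [0, 0, 0], [0, 0, 0], [0, 0, 0], [0, 0, 0], [0, 0, 0], [0, 0, 0], [0, 0, 0], [0, 0, 0]])

```text
time_s: 10.27
eef_pos: [0.4815, -0.1594, 0.1546]
tool_rot: [0.001, 0.979, 0.203, 0.001]
ft_force: [0.4, -0.0, -3.1]
width: 0.151
grasp_force: 59.0
```

Run:
```python
from go import *
to((.4815,-.02,.154),.41)
eyes.get_image("scene")
for n in("outer_lid","handle_grip"):print([(np.round(d["position"],3),d["confidence"]) for d in eyes.pinpoint(n,"scene")])
```

```text
t 10.27 pos [ 0.4815 -0.1594  0.1546] yaw 0.41 z [ 0.001 -0.001 -1.   ] q [-0.49  0.21 -0.18  1.18 -0.    2.25] F [ 0.4 -0.  -3.1] w 0.151 g 59.0
shift [ 0.37  -0.852  0.003] rot [ 0.00178254 -0.00127324 -0.00025465]
[(array([ 0.483, -0.158,  0.158]), 0.87)]
[(array([ 0.483, -0.162,  0.193]), 0.55)]
```

Call:
servo_tool(fingers=[-1, -1, -1, -1, -1, -1, -1, -1], xyz=[[0.02, -0.05, 0], [0.07, -0.15, 0], [0.14, -0.3, 0], [0.21, -0.45, 0], [0.28, -0.6, 0], [0.34, -0.73, 0], [0.386, -0.826, 0], [0.386, -0.826, 0]], delta_rot=[[0, 0, 0], [0, 0, 0], [0, 0, 0], [0, 0, 0], [0, 0, 0], [0, 0, 0], [0, 0, 0], [0, 0, 0]])

```text
time_s: 11.08
eef_pos: [0.4839, -0.0193, 0.1516]
tool_rot: [-0.001, 0.979, 0.205, -0.001]
ft_force: [-0.3, -0.7, -4.2]
width: 0.153
grasp_force: 59.0
```

Call:
servo_tool(fingers=[-1, -1, -1, -1, -1, -1, -1, -1, -1, -1], xyz=[[0.02, -0.05, 0], [0.07, -0.15, 0], [0.14, -0.3, 0], [0.21, -0.45, 0], [0.28, -0.6, 0], [0.34, -0.73, 0], [0.37, -0.8, 0], [0.386, -0.826, 0], [0.386, -0.826, 0], [0.386, -0.826, 0]], delta_rot=[[0, 0, 0], [0, 0, 0], [0, 0, 0], [0, 0, 0.01], [0, 0, 0.02], [0, 0, 0.03], [0, 0, 0.045], [0, 0, 0.045], [0, 0, 0.045], [0, 0, 0.045]])

```text
time_s: 11.92
eef_pos: [0.4885, 0.1138, 0.1523]
tool_rot: [0.0, 0.982, 0.186, -0.0]
ft_force: [0.3, 0.1, -5.4]
width: 0.152
grasp_force: 59.1
```

Run:
```python
from go import *
st()
im=eyes.get_image("scene")
for n in("outer_lid","inner_lid","handle_grip","tin"):print(n,[(np.round(d["position"],3),d["confidence"]) for d in eyes.pinpoint(n,"scene")])
o=eyes.outline_of("outer_lid","scene")[0]["pixels"].astype(np.float32)
print(fitbox({"scene":o},.063,.16-.0055,.165,(.49,.115,(.15,.3,.45))))
cv2.imwrite("pics/m6.png",cv2.resize(im[120:320,220:420,::-1],(600,600),interpolation=cv2.INTER_CUBIC))
```

```text
t 11.92 pos [0.4885 0.1138 0.1523] yaw 0.375 z [-0.001 -0.    -1.   ] q [ 0.06  0.2  -0.19  1.18 -0.    2.83] F [ 0.3  0.1 -5.4] w 0.152 g 59.1
outer_lid [(array([0.488, 0.114, 0.159]), 0.72)]
inner_lid []
handle_grip [(array([0.488, 0.107, 0.19 ]), 0.64)]
tin [(array([0.491, 0.12 , 0.001]), 0.78)]
(array([0.4891, 0.1123, 0.298 ]), np.float64(0.13))
```

View pics/m6.png

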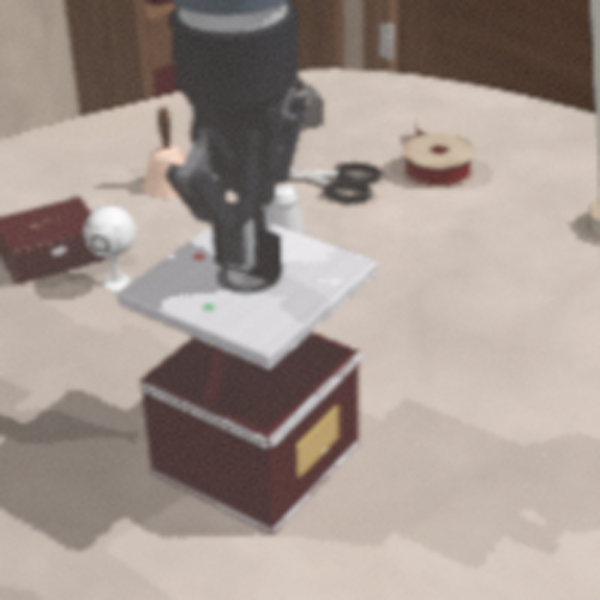

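The lid hangs level over the tin with the handle still locked. Its corners in the crop are left (120,295), near (270,357) and right (377,265); the tin rim's are (143,385), (268,440) and (358,352). I'll compare the two centres.

Run:
```python
from go import *
k=eyes.calibration("scene")
f=lambda P,z:unproj([(220+u/3,120+v/3) for u,v in P],k,z)
for n,P,z in(("lid",[(120,295),(270,357),(377,265)],.165),("tin",[(143,384),(268,438),(359,352)],.09)):
    X=f(P,z)[:,:2]; e1=X[1]-X[0]; e2=X[2]-X[1]
    print(n,"c",((X[0]+X[2])/2).round(4),np.linalg.norm(e1).round(4),np.linalg.norm(e2).round(4),[round(np.arctan2(e[1],e[0])%(np.pi/2),3) for e in(e1,e2)])
eyes.get_image("scene");o=eyes.outline_of("tin","scene")[0]["pixels"];print(o.sum())
to((.4905,.1155,.155),.37)
```

```text
lid c [0.4826 0.1146] 0.1218 0.1208 [np.float64(0.3), np.float64(0.281)]
tin c [0.4841 0.116 ] 0.1051 0.1086 [np.float64(0.322), np.float64(0.286)]
3536
t 12.32 pos [0.4887 0.1138 0.1527] yaw 0.374 z [ 0. -0. -1.] q [ 0.06  0.2  -0.19  1.18 -0.    2.83] F [-0.1 -0.1 -3.8] w 0.15 g 59.1
shift [ 0.015 -0.006 -0.015] rot [ 0.00012732 -0.          0.00496563]
```

Call:
servo_tool(fingers=[-1, -1, -1, -1, -1, -1, -1, -1, -1, -1], xyz=[[0.012, -0.006, 0], [0.012, -0.006, 0.03], [0.012, -0.006, 0.07], [0.012, -0.006, 0.12], [0.012, -0.006, 0.17], [0.012, -0.006, 0.22], [0.012, -0.006, 0.27], [0.012, -0.006, 0.31], [0.012, -0.006, 0.33], [0.012, -0.006, 0.33]], delta_rot=[[0, 0, 0], [0, 0, 0], [0, 0, 0], [0, 0, 0], [0, 0, 0], [0, 0, 0], [0, 0, 0], [0, 0, 0], [0, 0, 0], [0, 0, 0]])

```text
time_s: 13.15
eef_pos: [0.4896, 0.1157, 0.1023]
tool_rot: [-0.0, 0.983, 0.186, -0.001]
ft_force: [-1.1, -0.7, -5.3]
width: 0.146
grasp_force: 59.0
```

Call:
servo_tool(fingers=[-1, -1, -1, -1, -1, -1, -1], xyz=[[0, 0, 0.01], [0, 0, 0.02], [0, 0, 0.03], [0, 0, 0.04], [0, 0, 0.05], [0, 0, 0.06], [0, 0, 0.06]], delta_rot=[[0, 0, 0], [0, 0, 0], [0, 0, 0], [0, 0, 0], [0, 0, 0], [0, 0, 0], [0, 0, 0]])

```text
time_s: 13.73
eef_pos: [0.4899, 0.1157, 0.0939]
tool_rot: [-0.0, 0.983, 0.186, -0.0]
ft_force: [-0.4, -1.0, -3.7]
width: 0.154
grasp_force: 59.1
```

Call:
servo_tool(fingers=[-1, -1, -1, -1, -1, -1], xyz=[[0, 0, 0.01], [0, 0, 0.018], [0, 0, 0.026], [0, 0, 0.03], [0, 0, 0.03], [0, 0, 0.03]], delta_rot=[[0, 0, 0], [0, 0, 0], [0, 0, 0], [0, 0, 0], [0, 0, 0], [0, 0, 0]])

```text
time_s: 14.23
eef_pos: [0.4902, 0.1157, 0.0905]
tool_rot: [0.0, 0.983, 0.186, 0.001]
ft_force: [-2.8, -0.3, 4.9]
width: 0.149
grasp_force: 60.7
```

Run:
```python
from go import *
st()
im=eyes.get_image("scene")
for n in("outer_lid","inner_lid","tin"):print(n,[(np.round(d["position"],3),d["confidence"]) for d in eyes.pinpoint(n,"scene")])
cv2.imwrite("pics/m7.png",cv2.resize(im[160:310,240:390,::-1],(600,600),interpolation=cv2.INTER_CUBIC))
```

```text
t 14.23 pos [0.4902 0.1157 0.0905] yaw 0.375 z [ 0.001  0.    -1.   ] q [ 0.07  0.24 -0.3   1.02 -0.    2.83] F [-2.8 -0.3  4.9] w 0.149 g 60.7
outer_lid [(array([0.492, 0.115, 0.095]), 0.65), (array([0.49 , 0.119, 0.002]), 0.3)]
inner_lid []
tin [(array([ 0.488,  0.12 , -0.   ]), 0.68)]
```

View pics/m7.png

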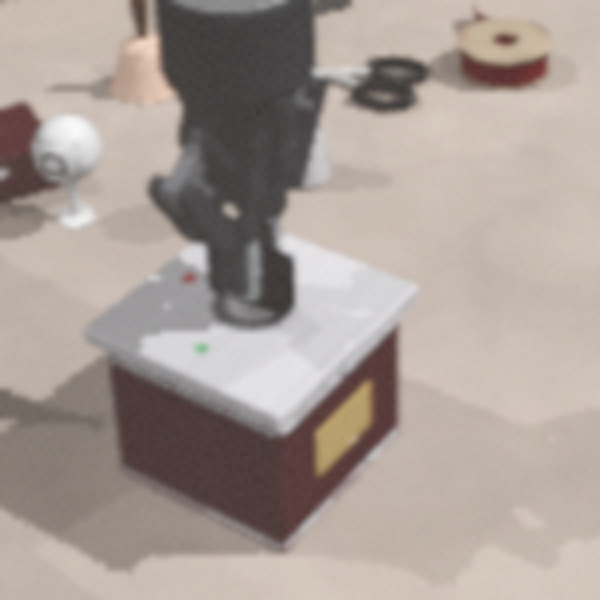

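The lids are down: the height matches the seat and the force reading has gone up to 4.9 N. Now I'll turn the handle anticlockwise.

Call:
servo_tool(fingers=[-1, -1, -1, -1, -1, -1, -1, -1, -1, -1], xyz=[[0, 0, 0], [0, 0, 0], [0, 0, 0], [0, 0, 0], [0, 0, 0], [0, 0, 0], [0, 0, 0], [0, 0, 0], [0, 0, 0], [0, 0, 0]], delta_rot=[[0, 0, -0.05], [0, 0, -0.15], [0, 0, -0.25], [0, 0, -0.35], [0, 0, -0.45], [0, 0, -0.55], [0, 0, -0.65], [0, 0, -0.75], [0, 0, -0.85], [0, 0, -0.93]])

```text
time_s: 15.27
eef_pos: [0.4902, 0.1158, 0.0905]
tool_rot: [0.0, 0.85, 0.527, 0.001]
ft_force: [-2.8, -0.4, 6.7]
width: 0.149
grasp_force: 60.5
```

Run:
```python
from go import *
s,R=st(); print(s["moment"].round(2))
```

```text
t 15.27 pos [0.4902 0.1158 0.0905] yaw 1.109 z [ 0.001  0.    -1.   ] q [ 0.07  0.24 -0.3   1.02  0.    2.1 ] F [-2.8 -0.4  6.7] w 0.149 g 60.5
[ 0.02  0.59 -0.02]
```

Call:
servo_tool(fingers=[-1, -1, -1, -1, -1, -1, -1, -1, -1, -1], xyz=[[0, 0, 0], [0, 0, 0], [0, 0, 0], [0, 0, 0], [0, 0, 0], [0, 0, 0], [0, 0, 0], [0, 0, 0], [0, 0, 0], [0, 0, 0]], delta_rot=[[0, 0, -0.1], [0, 0, -0.2], [0, 0, -0.3], [0, 0, -0.4], [0, 0, -0.5], [0, 0, -0.6], [0, 0, -0.7], [0, 0, -0.8], [0, 0, -0.9], [0, 0, -0.93]])

```text
time_s: 16.1
eef_pos: [0.4902, 0.1158, 0.0905]
tool_rot: [0.0, 0.606, 0.796, 0.0]
ft_force: [-2.9, -0.1, 4.9]
width: 0.152
grasp_force: 60.6
```

Run:
```python
from go import *
s,R=st(); print(s["moment"].round(2))
im=eyes.get_image("scene")
o=eyes.outline_of("tin","scene")[0]["pixels"].astype(np.float32)
cv2.imwrite("pics/m8.png",cv2.resize(im[160:310,240:390,::-1],(600,600),interpolation=cv2.INTER_CUBIC))
```

```text
t 16.1 pos [0.4902 0.1158 0.0905] yaw 1.84 z [ 0.001  0.    -1.   ] q [ 0.07  0.24 -0.3   1.02  0.    1.37] F [-2.9 -0.1  4.9] w 0.152 g 60.6
[-0.01  0.64 -0.04]
```

View pics/m8.png

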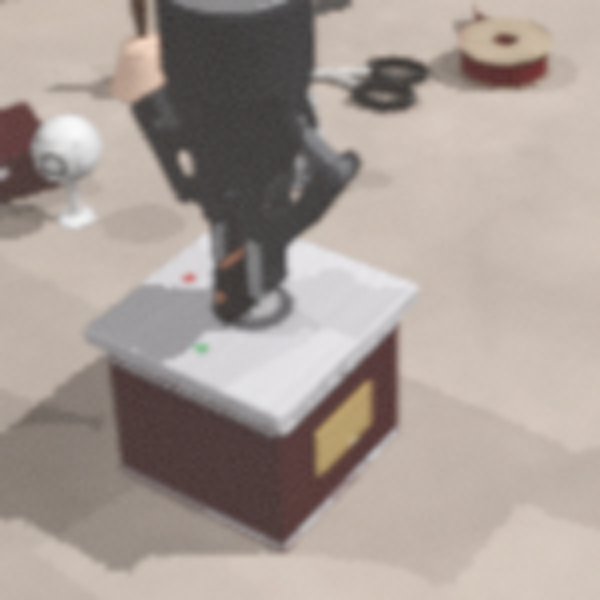

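The copper stripe now points at the green dot at (202,348), and the lid hasn't turned. I'll nudge it to the stop, then lift slowly.

Call:
servo_tool(fingers=[-1, -1, -1, -1, -1, -1, -1, -1, -1, -1], xyz=[[0, 0, 0], [0, 0, 0], [0, 0, -0.01], [0, 0, -0.02], [0, 0, -0.03], [0, 0, -0.04], [0, 0, -0.05], [0, 0, -0.06], [0, 0, -0.06], [0, 0, -0.06]], delta_rot=[[0, 0, -0.02], [0, 0, -0.03], [0, 0, -0.03], [0, 0, -0.03], [0, 0, -0.03], [0, 0, -0.03], [0, 0, -0.03], [0, 0, -0.03], [0, 0, -0.03], [0, 0, -0.03]])

```text
time_s: 17.03
eef_pos: [0.4901, 0.1157, 0.0987]
tool_rot: [0.0, 0.598, 0.801, 0.0]
ft_force: [0.6, -0.4, -2.6]
width: 0.147
grasp_force: 59.3
```

Run:
```python
from go import *
s,R=st(); print(s["moment"].round(2))
im=eyes.get_image("scene")
cv2.imwrite("pics/m9.png",cv2.resize(im[190:290,260:360,::-1],(600,600),interpolation=cv2.INTER_CUBIC))
```

```text
t 17.03 pos [0.4901 0.1157 0.0987] yaw 1.859 z [ 0.  0. -1.] q [ 0.07  0.24 -0.29  1.04 -0.    1.35] F [ 0.6 -0.4 -2.6] w 0.147 g 59.3
[ 0.01  0.   -0.08]
```

View pics/m9.png

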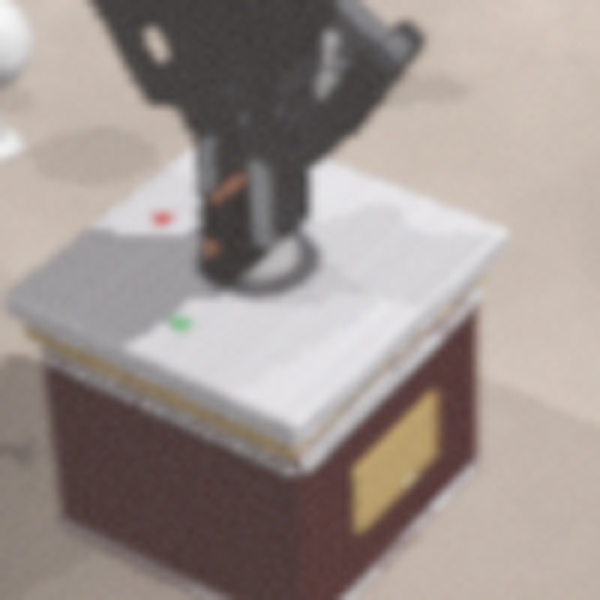

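The brass flange still rests on the steel rim band while the grey lid has come up, so they are unlocked. I'll lift the rest of the way.

Call:
servo_tool(fingers=[-1, -1, -1, -1, -1, -1, -1, -1, -1, -1], xyz=[[0, 0, -0.04], [0, 0, -0.1], [0, 0, -0.18], [0, 0, -0.28], [0, 0, -0.38], [0, 0, -0.47], [0, 0, -0.54], [0, 0, -0.59], [0, 0, -0.61], [0, 0, -0.61]], delta_rot=[[0, 0, 0], [0, 0, 0], [0, 0, 0], [0, 0, 0], [0, 0, 0], [0, 0, 0], [0, 0, 0], [0, 0, 0], [0, 0, 0], [0, 0, 0]])

```text
time_s: 17.92
eef_pos: [0.4903, 0.1157, 0.191]
tool_rot: [0.0, 0.598, 0.801, 0.0]
ft_force: [0.7, -0.0, -2.5]
width: 0.152
grasp_force: 59.4
```

Call:
servo_tool(fingers=[-1, -1, -1, -1, -1, -1], xyz=[[0, 0, 0], [0, 0, 0], [0, 0, 0], [0, 0, 0], [0, 0, 0], [0, 0, 0]], delta_rot=[[0, 0, 0], [0, 0, 0], [0, 0, 0], [0, 0, 0], [0, 0, 0], [0, 0, 0]])

```text
time_s: 18.42
eef_pos: [0.49, 0.1157, 0.19]
tool_rot: [-0.0, 0.598, 0.801, -0.0]
ft_force: [0.5, 0.6, -1.8]
width: 0.148
grasp_force: 59.4
```

Run:
```python
from go import *
st()
im=eyes.get_image("scene")
for n in("outer_lid","inner_lid","tin"):print(n,[(np.round(d["position"],3),d["confidence"]) for d in eyes.pinpoint(n,"scene")])
cv2.imwrite("pics/m10.png",cv2.resize(im[120:300,230:410,::-1],(600,600),interpolation=cv2.INTER_CUBIC))
```

```text
t 18.42 pos [0.49   0.1157 0.19  ] yaw 1.859 z [-0. -0. -1.] q [ 0.07  0.18 -0.12  1.27 -0.    1.35] F [ 0.5  0.6 -1.8] w 0.148 g 59.4
outer_lid [(array([0.492, 0.114, 0.199]), 0.57)]
inner_lid [(array([0.489, 0.119, 0.071]), 0.71)]
tin [(array([0.489, 0.12 , 0.001]), 0.6)]
```

View pics/m10.png

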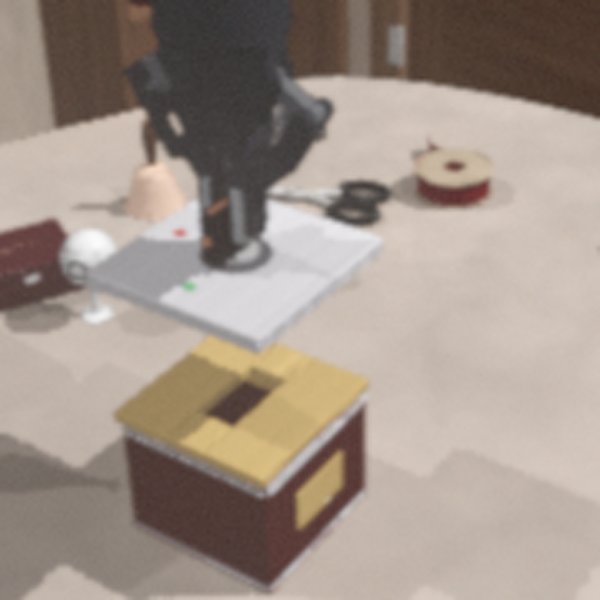

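The grey lid is held level at about 0.199 m, and the brass lid is flat in the tin with its origin at about 0.071 m. Handing in.

```bash
python3 -c "
from rig import r
print(r.finish_job())"
```

```text
the job is handed in; nothing more can be done
None
```

I handed the job in at about 18 s of the 53 s: the gripper holds the grey outer lid level about 10 cm above its seat, and the brass inner lid sits fully down in the tin; my first grasp missed because the real fingertips sit about 26 mm above the reported TCP, and the shut fingers pressed on the handle with about 10 N before I corrected it; the hand-in returned no verdict.

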